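# Battery from the palm router to the charger

### The arm

A 6-joint arm with a two-finger parallel gripper is mounted at the origin on the work surface; the furniture and walls round the work are solid. World frame = base frame: x ahead of the robot, y to its left, z up, the work surface at z = 0. Lengths are in m, angles in rad, forces in N, time in s.
With the tool pointing down it reaches from about 0.25 to 0.775 m from the base axis. Payload 4 kg.
Tool frame: the origin (TCP) lies midway between the tips of the shut fingers; the grasp point (between the pads) lies 19 mm behind it; z points along the fingers, y is the line along which they close (so a half turn about z gives the same grasp; the last joint's range is limited). The gripper opens to 94 mm and grips with 3 to 60 N. Pads are 16 mm wide; open, the fingers measure 119 mm over their backs; the gripper's body (75 mm by 177 mm) begins 78 mm behind the grasp point.
Start: joints at [1.137, 0.087, 1.371, -0, 1.684, -0.103], TCP at [0.179, 0.52, 0.181] pointing down, gripper open.
Joint ranges: [-3.1, 3.1], [-0.76, 2.03], [0.27, 2.55], [-1.08, 4.22], [0.17, 2.65], [-2.57, 2.57]. Speed limits (rad/s): [2.79, 2.79, 3.14, 3.14, 3.14, 3.14].

### API

Orientations are given as [roll, pitch, yaw] about the fixed x, y, z axes, in that order (R = Rz(yaw) Ry(pitch) Rx(roll)).
In Python, from bench import robot gives the robot as it stands.
- The arm moves only by the tool servo_tool, never from a script. Its argument "moves" is a list of rows, each a list of 5 numbers: the shift along the tool's x, y, z in units of 25 mm (1.0 is 25 mm), then the turn about the tool's z in units of 6 degrees (1.0 is 6 degrees), then the closure, from 0 (fully open) to 1 (shut). In form: [[dx, dy, dz, yaw, gripper], ...]. A call has 1 to 10 rows; each row is the pose to reach, as a shift and turn from the pose commanded when the call began, along the tool's axes at that moment; what a row does not reach only later rows make up. A row lasts 1/12 s, in which the tool goes at most 41.7 mm and 7.16 degrees, less where a joint would pass 70% of its speed; a pose out of reach is approached as far as the arm can. A call with a gripper value outside its range is refused whole. The fingers move at their own pace and stop on an object; the grip force is fixed at half the most. Time passes only in rows, so rows that repeat a pose let the fingers close. It gives the time, the measured TCP pose, the force, the opening and the grip force at its end, in the units of the state.
- robot.get_obs(): the state, without advancing time (a new reading comes with each control period).
- robot.snapshot(name): name is "side" or "top"; returns a dict with "image" (480x640x3 uint8, blue, green, red), "fx", "fy", "cx", "cy" (pixels), "eye" and "orientation" of the camera in the world. Camera axes: x right, y down, z forward; pixel columns grow to the right and rows downward; lengths in m; the calibration is good to about 2 mm. A picture is of the moment at which its call begins. There is no depth.
- robot.close_job(): hands the job in; it is judged then, once.
The state is a dict: "time": time; "joint_positions": joint angles; "qvel": joint speeds; "joint_torque": joint torques, N m; "tool_pos": TCP position; "ee_rot": TCP orientation; "wrist_force": force on the tool from outside, world axes, zero at the start; "wrist_torque": the same for the moment, N m; "width": finger opening in m; "finger_force": force on a finger pad.
Only numpy, scipy, OpenCV 4.12 (cv2) and the standard library are available. Lean on these libraries where they do the work, as an engineer would, in place of code of your own. Each camera call takes 0.05 s, during which the arm holds its last target. There are 200 camera calls.

### The job

The palm router's battery is flat: pinch the two release tabs on the sides of the battery pack and, keeping them held in, draw the pack straight up out of the router without dragging on it. Then feed it into the cup of the charger and press it down until it clicks home, without forcing it, and leave the other things on the bench where they are.

Things in the scene. Friction and masses are not known exactly. Their poses are not given: they have to be found in the camera images.
- pack: battery pack, grey and black plastic, 0.18 to 0.29 kg, plugged upright into the router's top. Origin: centre of its shoulder, the underside of the grip head, which meets the rim of a well; z up. Head 62 (x) by 44 (y) by 44 mm, flat top. Fits a well either way round (half turn about z)
- pack_grip (a point): centre of the pack's head between the release tabs, 24 mm above the shoulder, axes as the pack's. Ribbed black tabs in the +y and -y sides, 24 wide (x), 22 high, 5 mm proud: 54 mm over both, about 46 mm pinched right in. Pinch squarely along y; keep fingertips clear of the rim 24 mm below
- pack_top (a point): centre of the pack's flat top, 44 mm above the shoulder
- pack_stem (a point): centre of the stem's lower end, 38 mm below the shoulder. Stem 36 (x) by 30 (y) mm, last 4 mm tapered 1.5 mm a side. On its +y and -y faces a latch tooth of each tab stands 3 mm out, 9 mm below the shoulder, flat above, sloped below
- tab_left (a joint): release tab in the pack's +y side, slides inward: 0 = out (tooth out), 0.0038 m = right in (tooth inside the stem). Sprung: 3 N starts it, 5.5 N holds it right in. The pack comes free only while both tabs are in by 3 mm or more; otherwise the latch stops it after 1 mm
- tab_right (a joint): the same release tab on the pack's -y side
- router: palm router, black, grey and aluminium, standing on a plywood board fixed to the bench. Origin: on its battery well's axis, 145 mm below the well's rim (heights vary a little: read them); z up. A pinch off centre presses the pack sideways in the well: feel for the side force and ease it; over 40 N between pack and router is too rough
- router_rim (a point): centre of the mouth of the router's battery well, at the rim (60 x by 55 y mm outside). The stem has 0.9 mm play a side; its sides lie along x and y
- charger: charger, low grey and black box, sloping front with two clear lamps, on a plywood pad fixed to the bench (heights vary: read them). Out of it stands a square black adapter cup for the pack on a steel flange, clamped by two brass thumbscrews; the cup holds still. Origin: 78 mm below charger_mouth; z up. Over 40 N between pack and charger is too rough
- charger_mouth (a point): where the middle of the cup's mouth should be, at its rim; sides along x and y. The flange has slotted holes: the real mouth stands up to 7 mm off this point in x and in y and up to 4 mm higher or lower, so it must be felt out or seen. Cup 60 (x) by 55 (y) mm outside; mouth 37.8 (x) by 31.8 (y) mm, 1.5 mm lead-in
- contacts (a joint): sprung contact carrier in the cup's floor, 0 = up, grows as it is pushed down. Meets the stem when the shoulder is 5 mm above the cup's rim, takes 3.6 to 6.6 N; a pack that has not latched is lifted by it. Home = shoulder on the rim; the teeth catch 1 mm before, only with the tabs let out. Pressed home on its top: about 5 to 12 N, then a hard stop
- screw_cup: tin cup of screws, 73 mm wide, 62 mm high; bystander, leave it where it is; origin: centre of its underside
- mallet: wooden mallet lying on its side, 286 by 115 by 65 mm; bystander, leave it where it is; origin: centre of its underside
- caliper: steel caliper lying flat, 200 mm long; bystander, leave it where it is; origin: centre of its underside
- wax_tin: round green tin, 72 mm wide, 34 mm high; bystander, leave it where it is; origin: centre of its underside
- mug: white mug, 95 mm high; bystander, leave it where it is; origin: centre of its underside
- sanding_block: cork sanding block, 64 by 112 by 32 mm; bystander, leave it where it is; origin: centre of its underside
There are look-alikes about, which are no part of the job. What is shaped like the pack but blue or orange is not meant.

How it is judged:
On the way, in this order (a step that is already met when the one before it is completed fails the run):
1. the pack is drawn up out of the router with both release tabs held in (z of pack in the frame of router above 0.157 m and value of joint each of tab_left, tab_right above 0.0025 m), for 0.1 s.
2. the pack's stem stands in the charger's cup (z of pack in the frame of charger below 0.098 m and horizontal distance between pack and charger below 0.012 m), for 0.1 s.
At the end, for the whole second after the job is handed in: the pack stands upright in the charger's cup, latched: shoulder between 71 and 84.5 mm above the charger's origin, within 12 mm of its axis, tilted under 0.06 rad, both release tabs sprung back out (within 1.2 mm of fully out), pack at rest (z of pack in the frame of charger between 0.071 and 0.0845 m and horizontal distance between pack and charger below 0.012 m and angle between the z axis of pack and the z axis of charger, either way round below 0.06 rad and value of joint each of tab_left, tab_right below 0.0012 m and linear speed of pack below 0.02 m/s); the robot touches nothing.
It fails at once if the pack is forced in the router (more than 40 N between them) (contact force between pack and router above 40 N).
It fails at once if the pack is forced into the charger (more than 40 N between them) (contact force between pack and charger above 40 N).
It fails at once if another thing on the bench is disturbed (moved more than 20 mm) (distance of any of screw_cup, mallet, caliper, wax_tin, mug, sanding_block from where it was at the start of the episode above 0.02 m).
It also fails if it takes over 72 s, if anything falls off the work surface, if the arm or the gripper's body presses on something with over 40 N, if the wrist force passes 120 N, or if a joint passes its speed limit or range.

## Working session

There is one attempt and no reset: what is moved stays moved. The work goes in short steps, Python scripts to look and compute and a tool call to move; the robot and the scene stay as the last step left them, time stands still between calls to the robot, and variables do not carry over. Pictures are saved under pics/ and viewed, at most 10 in all, crops included, and the job is handed in when it is done.

Besides the shell and the picture viewer there is one more tool, called after "Emit:" by a JSON object that holds its "fn" and its "kwargs". servo_tool: Moves the arm, as the interface text tells. Its arguments: {"type":"object","properties":{"moves":{"type":"array"}},"required":["moves"]}

```bash
mkdir -p pics; ls; cat > h.py <<'E'
import numpy as np, cv2
from scipy.spatial.transform import Rotation as R
from bench import robot
def snap(n,f=None):
    s=robot.snapshot(n)
    if f: cv2.imwrite('pics/'+f,s['image'])
    return s
def rot(o):
    o=np.array(o,float)
    return o if o.shape==(3,3) else (R.from_euler('xyz',o).as_matrix() if o.size==3 else R.from_quat(o).as_matrix())
def ray(s,u,v):
    d=rot(s['orientation'])@np.array([(u-s['cx'])/s['fx'],(v-s['cy'])/s['fy'],1.])
    return np.array(s['eye']),d/np.linalg.norm(d)
def onz(s,u,v,z):
    e,d=ray(s,u,v); return e+d*(z-e[2])/d[2]
def proj(s,p):
    c=rot(s['orientation']).T@(np.array(p)-np.array(s['eye'])); return c[0]/c[2]*s['fx']+s['cx'],c[1]/c[2]*s['fy']+s['cy']
def tri(r1,r2):
    (a,d),(b,e)=r1,r2
    t=np.linalg.lstsq(np.c_[d,-e],b-a,rcond=None)[0]
    p,q=a+t[0]*d,b+t[1]*e
    return (p+q)/2,np.linalg.norm(p-q)
E
python3 - <<'E'
from h import *
for n in('side','top'):
    s=snap(n,n+'0.png'); print(n,s['fx'],s['cx'],s['cy'],s['eye'],s['orientation'])
o=robot.get_obs(); print({k:np.round(v,4) for k,v in o.items()})
E
```

```text
pics
side 442.03492859367583 315.63864636034134 238.87647549929383 [ 1.39176385 -0.47490167  0.73106368] [-2.13664595  0.01340202  1.08923354]
top 476.641945558971 318.1177753861078 237.2509826793338 [ 0.41562348 -0.03696614  1.3638001 ] [-3.03689283 -0.00593873 -1.55543996]
{'time': np.float64(0.1), 'joint_positions': array([ 1.1369,  0.0879,  1.3721,  0.    ,  1.6836, -0.1031]), 'qvel': array([-0.0008, -0.0029, -0.0048,  0.001 ,  0.0011,  0.0006]), 'joint_torque': array([ 1.80000e-03, -3.41252e+01, -3.03302e+01,  7.19000e-02,
        3.04000e-02, -1.00000e-04]), 'tool_pos': array([0.1784, 0.5197, 0.1796]), 'ee_rot': array([-3.1396e+00, -2.0000e-04,  2.8108e+00]), 'wrist_force': array([ 0.6016,  0.3395, -0.6769]), 'wrist_torque': array([ 0.0194, -0.0127, -0.0068]), 'finger_force': np.float64(0.0), 'width': np.float64(0.0938)}
```

View pics/side0.png

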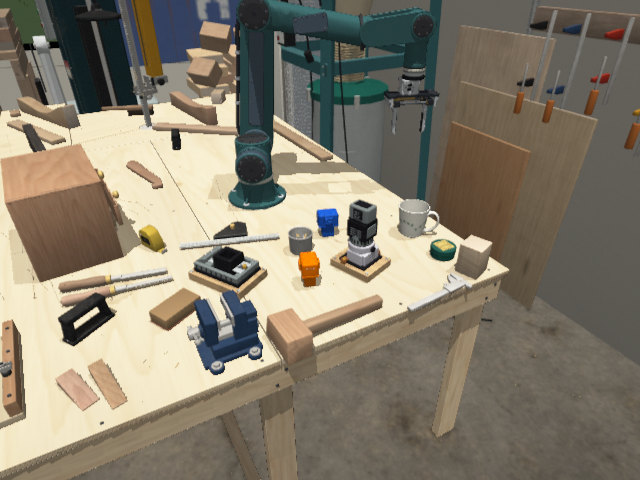

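View pics/top0.png

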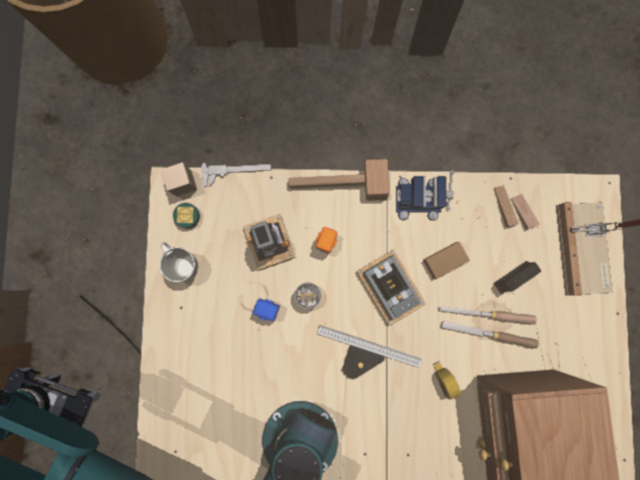

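Side view: the pack stands in the router at about (362,215), and the charger with its black cup is at (230,258). Top view: the pack is at (265,235) and the charger at (390,287). I'll zoom in on all four.

```bash
python3 - <<'E'
from h import *
a=cv2.imread('pics/side0.png');b=cv2.imread('pics/top0.png')
def c(i,x,y): return cv2.resize(i[y:y+75,x:x+100],(400,300),interpolation=cv2.INTER_CUBIC)
def c2(i,x,y): return cv2.resize(i[y:y+100,x:x+100],(400,400),interpolation=cv2.INTER_CUBIC)[:300]
m=np.vstack([np.hstack([c(a,312,198),c(a,180,222)]),np.hstack([c(b,217,202),c(b,340,250)])])
cv2.imwrite('pics/m1.png',m)
E
```

```text
(no output)
```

View pics/m1.png

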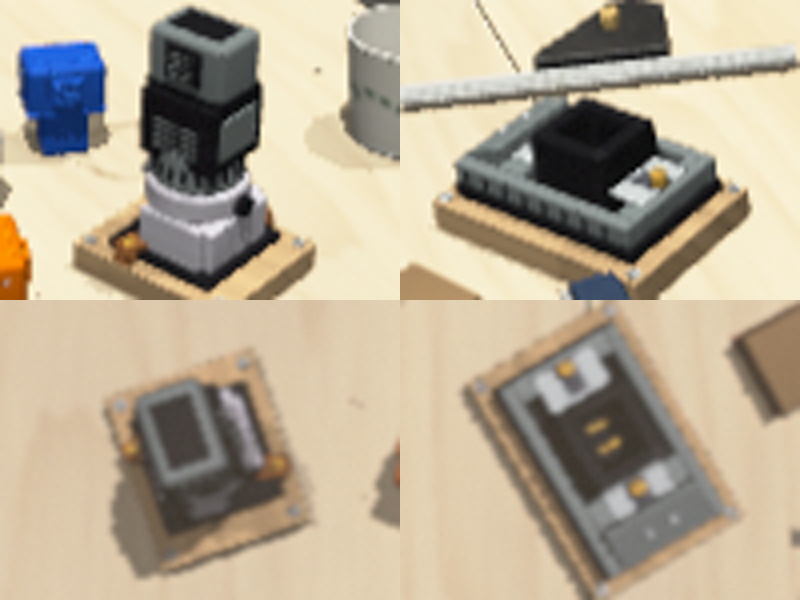

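```bash
cat > mos.py <<'E'
from h import *
def mosaic(items,out,w=48,h=36):
    T=[]
    for im,x,y in items:
        t=cv2.resize(im[y:y+h,x:x+w],(400,300),interpolation=cv2.INTER_LANCZOS4); k=400/w
        for i in range(0,w,4):
            for j in range(0,h,4):
                p=(int((i+.5)*k),int((j+.5)*k)); cv2.circle(t,p,1,(0,0,255) if (x+i)%20==0 or (y+j)%20==0 else (0,255,255),-1)
        for i in range(0,w,4):
            if (x+i)%20==0: cv2.putText(t,str(x+i),(int((i+.5)*k)-10,298),0,.4,(255,0,255),1)
        for j in range(0,h,4):
            if (y+j)%20==0: cv2.putText(t,str(y+j),(0,int((j+.5)*k)+4),0,.4,(255,0,255),1)
        T.append(t)
    cv2.imwrite('pics/'+out,np.vstack([np.hstack(T[:2]),np.hstack(T[2:])]))
E
python3 - <<'E'
from mos import *
a=cv2.imread('pics/side0.png');b=cv2.imread('pics/top0.png')
mosaic([(a,340,196),(a,204,240),(b,244,216),(b,364,264)],'m2.png')
E
```

```text
(no output)
```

View pics/m2.png

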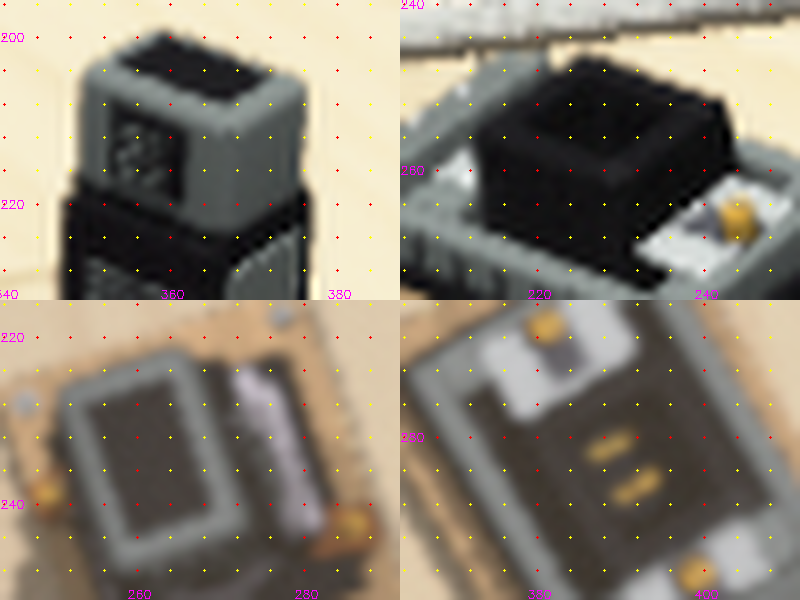

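```bash
python3 - <<'E'
from h import *
S=snap('side');T=snap('top')
q=lambda x,y,a,b:(x+a/8.333-.5,y+b/8.333-.5)
side=dict(left=q(340,196,88,82),front=q(340,196,228,130),right=q(340,196,303,88),back=q(340,196,165,35))
top=[q(244,216,62,95),q(244,216,178,55),q(244,216,245,225),q(244,216,122,262)]
for z in(.19,.2,.21,.22):
    print(z); 
    for n,p in side.items(): print(n,onz(S,*p,z)[:2].round(4),end=' ')
    print(); print([onz(T,*p,z)[:2].round(4).tolist() for p in top])
# centres
cs=np.mean(list(side.values()),0);ct=np.mean(top,0)
print('pack top',tri(ray(S,*cs),ray(T,*ct)))
# charger cup
cside=dict(left=q(204,240,482,0),)
s4=[q(204,240,90,128),q(204,240,222,172),q(204,240,325,98),q(204,240,180,52)] 
cs=np.mean(s4,0)
t2=[q(364,264,188,153),q(364,264,246,176)]
print('s4',s4)
for z in (.08,.09,.1,.11,.12): print(z,[onz(S,*p,z)[:2].round(4).tolist() for p in s4], onz(S,*cs,z)[:2])
for z in (.03,.05,.07): print(z,[onz(T,*p,z)[:2].round(4).tolist() for p in t2])
E
```

```text
0.19
left [0.5328 0.0663] front [0.5797 0.0873] right [0.5684 0.1223] back [0.5176 0.1041] 
[[0.5622, 0.1249], [0.5748, 0.0908], [0.5242, 0.0695], [0.5126, 0.1057]]
0.2
left [0.5487 0.0563] front [0.5947 0.0769] right [0.5836 0.1112] back [0.5338 0.0934] 
[[0.561, 0.1235], [0.5734, 0.0897], [0.5233, 0.0686], [0.5118, 0.1044]]
0.21
left [0.5646 0.0463] front [0.6097 0.0665] right [0.5988 0.1002] back [0.55   0.0827] 
[[0.5597, 0.1222], [0.5721, 0.0886], [0.5224, 0.0677], [0.511, 0.1032]]
0.22
left [0.5804 0.0363] front [0.6247 0.0561] right [0.614  0.0891] back [0.5661 0.072 ] 
[[0.5585, 0.1208], [0.5707, 0.0875], [0.5215, 0.0668], [0.5102, 0.102]]
pack top (array([0.54402091, 0.09849277, 0.18621689]), np.float64(0.0008078398558812404))
s4 [(214.30043201728068, 254.860614424577), (230.1410656426257, 260.1408256330253), (242.5015600624025, 251.26047041881674), (225.10086403456137, 245.7402496099844)]
0.08 [[0.4206, -0.2761], [0.4636, -0.2472], [0.4401, -0.2054], [0.3921, -0.2377]] [ 0.4295096  -0.24176089]
0.09 [[0.4355, -0.2791], [0.4779, -0.2507], [0.4547, -0.2096], [0.4075, -0.2413]] [ 0.44428932 -0.24534181]
0.1 [[0.4504, -0.2822], [0.4921, -0.2542], [0.4693, -0.2137], [0.4228, -0.245]] [ 0.45906905 -0.24892273]
0.11 [[0.4653, -0.2852], [0.5064, -0.2577], [0.484, -0.2179], [0.4382, -0.2486]] [ 0.47384878 -0.25250365]
0.12 [[0.4802, -0.2883], [0.5206, -0.2612], [0.4986, -0.222], [0.4535, -0.2523]] [ 0.4886285  -0.25608457]
0.03 [[0.4338, -0.2341], [0.4265, -0.2535]]
0.05 [[0.4336, -0.2312], [0.4263, -0.2503]]
0.07 [[0.4333, -0.2282], [0.4262, -0.247]]
```

Pack top is near (0.544, 0.098, 0.186) with yaw about 21°. Next I'll brighten the cup and find the board screws to get the yaws.

```bash
python3 - <<'E'
from mos import *
a=np.mean([snap('side')['image'].astype(float) for _ in range(3)],0);b=np.mean([snap('top')['image'].astype(float) for _ in range(3)],0)
np.save('a.npy',a);np.save('b.npy',b)
g=lambda i,m:(np.clip((i-m[0])/(m[1]-m[0]),0,1)**.7*255).astype(np.uint8)
print([np.percentile(x,[1,5,20,50,80]).round() for x in (a[247:270,214:243],b[270:300,378:403])])
mosaic([(g(a,(5,60)),206,240),(g(b,(30,85)),370,270),(b.astype(np.uint8),238,208),(b.astype(np.uint8),356,248)][:4],'m3.png',48,36)
t=cv2.imread('pics/m3.png')
# lower tiles with wider crops
mosaic([(b.astype(np.uint8),232,204),(b.astype(np.uint8),344,248),(b.astype(np.uint8),232,204),(b.astype(np.uint8),344,248)],'m3b.png',100,75)
u=cv2.imread('pics/m3b.png'); t[300:]=u[300:]; cv2.imwrite('pics/m3.png',t)
E
```

```text
[array([13., 15., 17., 22., 85.]), array([ 48.,  50.,  60.,  69., 122.])]
```

View pics/m3.png

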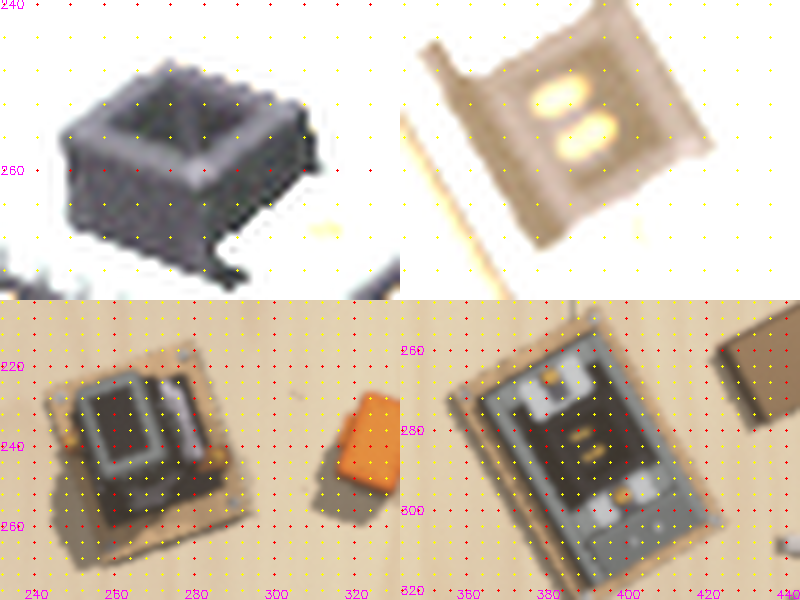

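The cup rim is clear now. Side-tile outer corners are (62,135), (168,63), (302,103), (197,185). Top-tile corners are (72,83), (208,0), (313,147), (158,224), with the mouth centre at about (184,118).

```bash
python3 - <<'E'
from h import *
S=snap('side');T=snap('top')
Q=lambda x,y,k,P:[(x+a/k-.5,y+b/k-.5) for a,b in P]
so=Q(206,240,8.333,[(62,135),(168,63),(302,103),(197,185)]);si=Q(206,240,8.333,[(110,123),(170,88),(258,107),(192,150)])
to=Q(370,270,8.333,[(72,83),(208,0),(313,147),(158,224)]);ti=Q(370,270,8.333,[(105,90),(193,48),(260,143),(177,190)])
for s in(so,si):
  for t in (to,ti): print(tri(ray(S,*np.mean(s,0)),ray(T,*np.mean(t,0))))
def ang(c,z,P):
    W=np.array([onz(c,*p,z)[:2] for p in P]); 
    for i in range(4):
        d=W[(i+1)%4]-W[i]; print('  len %.4f ang %.1f'%(np.hypot(*d),np.degrees(np.arctan2(d[1],d[0]))%90),end='')
    print(W.mean(0).round(4))
for z in(.07,.08,.09):
    print(z);ang(S,z,so);ang(S,z,si);ang(T,z,to);ang(T,z,ti)
# board outlines
rb=Q(232,204,4,[(47,100),(193,43),(253,213),(83,268)])
rsc=Q(232,204,4,[(60,98),(184,57),(232,203),(105,245)])
cb=Q(344,248,4,[(50,95),(200,12),(322,220),(183,300)])
print('router board');ang(T,.02,rb);ang(T,.02,rsc);print('ch board');ang(T,.02,cb)
# pack shoulder front corner height: full-size corner
E
python3 - <<'E'
import cv2,numpy as np
b=np.load('b.npy').astype(np.uint8)
# charger grey frame edges / router lines
g=cv2.cvtColor(b,cv2.COLOR_BGR2GRAY)
for n,(x,y,w,h) in dict(router=(238,208,58,65),charger=(352,246,78,82)).items():
    c=cv2.resize(g[y:y+h,x:x+w],None,fx=4,fy=4,interpolation=cv2.INTER_CUBIC)
    L=cv2.createLineSegmentDetector().detect(c)[0][:,0]
    d=L[:,2:]-L[:,:2];l=np.hypot(*d.T);a=np.degrees(np.arctan2(d[:,1],d[:,0]))%90
    for i in np.argsort(-l)[:10]: print(n,l[i].round(),a[i].round(1))
E
```

```text
(array([ 0.42994349, -0.24355261,  0.07739848]), np.float64(0.0007970294856278532))
(array([ 0.42844764, -0.24280818,  0.07624341]), np.float64(0.0015578350444305094))
(array([ 0.42992994, -0.24327894,  0.07901924]), np.float64(0.0007680942988504021))
(array([ 0.42843594, -0.24253499,  0.07786833]), np.float64(0.00152788985477042))
0.07
  len 0.0488 ang 29.3  len 0.0531 ang 35.3  len 0.0521 ang 32.0  len 0.0554 ang 31.7[ 0.4184 -0.2411]
  len 0.0253 ang 23.7  len 0.0324 ang 41.5  len 0.0294 ang 26.5  len 0.0328 ang 33.9[ 0.4163 -0.2404]
  len 0.0521 ang 32.0  len 0.0581 ang 35.9  len 0.0564 ang 26.9  len 0.0530 ang 31.8[ 0.4302 -0.2444]
  len 0.0319 ang 26.1  len 0.0374 ang 35.5  len 0.0311 ang 30.0  len 0.0396 ang 36.2[ 0.4288 -0.2431]
0.08
  len 0.0481 ang 29.3  len 0.0523 ang 35.3  len 0.0513 ang 32.0  len 0.0546 ang 31.7[ 0.4331 -0.2446]
  len 0.0249 ang 23.7  len 0.0319 ang 41.5  len 0.0289 ang 26.5  len 0.0323 ang 33.9[ 0.4311 -0.2439]
  len 0.0517 ang 32.0  len 0.0576 ang 35.9  len 0.0560 ang 26.9  len 0.0526 ang 31.8[ 0.4301 -0.2428]
  len 0.0316 ang 26.1  len 0.0371 ang 35.5
[... 453 characters left out ...]
.2[ 0.4286 -0.2399]
router board
  len 0.1110 ang 22.5  len 0.1287 ang 20.6  len 0.1254 ang 18.9  len 0.1220 ang 13.8[0.54   0.1002]
  len 0.0925 ang 19.4  len 0.1097 ang 19.4  len 0.0940 ang 19.3  len 0.1094 ang 18.6[0.5437 0.0994]
ch board
  len 0.1217 ang 29.7  len 0.1678 ang 30.5  len 0.1126 ang 30.2  len 0.1693 ang 33.6[ 0.4212 -0.2485]
router 160.0 70.5
router 80.0 70.7
router 78.0 70.7
router 75.0 71.1
router 73.0 69.4
router 72.0 71.3
router 70.0 70.9
router 63.0 54.9
router 62.0 70.9
router 62.0 71.3
charger 216.0 59.1
charger 209.0 59.2
charger 183.0 59.5
charger 118.0 58.5
charger 118.0 59.2
charger 110.0 59.5
charger 84.0 59.9
charger 80.0 59.4
charger 66.0 58.6
charger 62.0 59.3
```

```bash
cat >> h.py <<'E'
def go(p,yawdeg,base=None):
    o=robot.get_obs(); P=np.array(o['tool_pos']); Rm=R.from_euler('xyz',o['ee_rot']).as_matrix()
    psi=np.arctan2(Rm[1,0],Rm[0,0]); T=np.array([[np.cos(psi),np.sin(psi),0],[np.sin(psi),-np.cos(psi),0],[0,0,-1]])
    d=T.T@(np.array(p)-P)/.025; dy=-(yawdeg-np.degrees(psi)); dy=(dy+180)%360-180
    print('t%.2f'%o['time'],'pos',P.round(4),'yaw %.2f'%np.degrees(psi),'tilt',(Rm[:2,2]*1e3).round(1),'F',np.round(o['wrist_force'],1),'w %.4f ff %.1f'%(o['width'],o['finger_force']),'-> units',d.round(2),'yaw',round(dy/6,2))
E
python3 - <<'E'
from h import *
T=snap('top')
def wy(u,v,a,z):
    d=8*np.array([np.cos(np.radians(a)),np.sin(np.radians(a))]); p=onz(T,u-d[0],v-d[1],z);q=onz(T,u+d[0],v+d[1],z);e=p-q
    return np.degrees(np.arctan2(e[1],e[0]))
print(wy(265,238,70.8,.1),wy(265,238,70.8,.18),wy(390,286,59.3,.05))
for _ in range(4): go([.544,.0985,.26],20.3); snap('top')
E
```

```text
20.571160603558994 20.57116060355896 31.06319722841617
t0.65 pos [0.1787 0.5202 0.1807] yaw 161.05 tilt [0.1 0.1] F [-0.7  0.4  0.2] w 0.0945 ff 0.0 -> units [-19.3  -11.21  -3.17] yaw 23.46
t0.70 pos [0.1787 0.5202 0.1807] yaw 161.04 tilt [0.1 0.1] F [-0.6  0.2 -0.4] w 0.0941 ff 0.0 -> units [-19.3  -11.21  -3.17] yaw 23.46
t0.75 pos [0.1786 0.5202 0.1807] yaw 161.05 tilt [0.1 0.1] F [-0.6 -0.  -0.4] w 0.0938 ff 0.0 -> units [-19.3  -11.21  -3.17] yaw 23.46
t0.80 pos [0.1787 0.5202 0.1807] yaw 161.05 tilt [0.  0.1] F [ 0.3 -0.9 -0.1] w 0.0941 ff 0.0 -> units [-19.3  -11.21  -3.17] yaw 23.46
```

Emit:
{"fn": "servo_tool", "kwargs": {"moves": [[-0.5, -0.3, -1.5, 1.1, 0], [-1.2, -0.7, -2.8, 2.2, 0], [-2.2, -1.3, -3.2, 3.3, 0], [-3.3, -1.9, -3.2, 4.4, 0], [-4.4, -2.5, -3.2, 5.5, 0], [-5.5, -3.2, -3.2, 6.6, 0], [-6.6, -3.8, -3.2, 7.7, 0], [-7.7, -4.5, -3.2, 8.8, 0], [-8.8, -5.1, -3.2, 9.9, 0], [-9.9, -5.7, -3.2, 11, 0]]}}

```text
time: 1.68
tool_pos: [0.3672, 0.3038, 0.261]
ee_rot: [3.141, -0.001, 1.653]
wrist_force: [-0.0, -0.3, 0.6]
width: 0.0943
finger_force: 0.0
```

```bash
python3 -c "
from h import *
go([.544,.0985,.26],20.5)"
```

```text
t1.68 pos [0.3672 0.3038 0.261 ] yaw 94.73 tilt [0.7 0.6] F [-0.  -0.3  0.6] w 0.0943 ff 0.0 -> units [-8.76  6.37  0.04] yaw 12.37
```

Emit:
{"fn": "servo_tool", "kwargs": {"moves": [[-0.9, 0.65, 0, 1.18, 0], [-1.8, 1.3, 0, 2.36, 0], [-2.7, 2.0, 0, 3.54, 0], [-3.6, 2.6, 0, 4.7, 0], [-4.5, 3.3, 0, 5.9, 0], [-5.4, 3.9, 0, 7.1, 0], [-6.3, 4.6, 0, 8.2, 0], [-7.2, 5.2, 0, 9.4, 0], [-8.0, 5.8, 0, 10.6, 0], [-8.76, 6.37, 0, 11.7, 0]]}}

```text
time: 2.52
tool_pos: [0.5452, 0.0995, 0.2607]
ee_rot: [3.142, -0.0, 0.427]
wrist_force: [-0.1, 0.3, 0.5]
width: 0.094
finger_force: 0.0
```

Emit:
{"fn": "servo_tool", "kwargs": {"moves": [[0, 0, 0, 0.6, 0], [0, 0, 0, 0.6, 0], [0, 0, 0, 0.6, 0]]}}

```text
time: 2.77
tool_pos: [0.5443, 0.1008, 0.2606]
ee_rot: [-3.141, 0.0, 0.372]
wrist_force: [0.2, 0.5, -0.2]
width: 0.0939
finger_force: 0.0
```

```bash
python3 -c "
from h import *
go([.544,.0985,.26],20.5)
snap('side','s1.png')
"
```

```text
t2.77 pos [0.5443 0.1008 0.2606] yaw 21.33 tilt [-0.4  0.4] F [ 0.2  0.5 -0.2] w 0.0939 ff 0.0 -> units [-0.05  0.08  0.02] yaw 0.14
```

Emit:
{"fn": "servo_tool", "kwargs": {"moves": [[-0.05, 0.08, 0.6, 0.14, 0], [-0.05, 0.08, 1.2, 0.14, 0], [-0.05, 0.08, 1.9, 0.14, 0], [-0.05, 0.08, 2.6, 0.14, 0], [-0.05, 0.08, 3.2, 0.14, 0], [-0.05, 0.08, 3.7, 0.14, 0], [-0.05, 0.08, 4.0, 0.14, 0], [-0.05, 0.08, 4.2, 0.14, 0], [-0.05, 0.08, 4.2, 0.14, 0]]}}

```text
time: 3.57
tool_pos: [0.5433, 0.0989, 0.1549]
ee_rot: [-3.141, 0.001, 0.357]
wrist_force: [-0.0, -0.6, -0.3]
width: 0.0942
finger_force: 0.0
```

```bash
python3 - <<'E'
from mos import *
go([.544,.0985,.15],20.5)
a=snap('side')['image'];b=snap('top')['image']
g=lambda i:(np.clip(i/160.,0,1)**.6*255).astype(np.uint8)
mosaic([(g(a),324,176),(g(b),232,204),(g(a),338,190),(g(a),324,176)],'m4.png',72,54)
E
```

```text
t3.57 pos [0.5433 0.0989 0.1549] yaw 20.46 tilt [-1.3  0. ] F [-0.  -0.6 -0.3] w 0.0942 ff 0.0 -> units [0.02 0.02 0.19] yaw -0.01
```

View pics/m4.png

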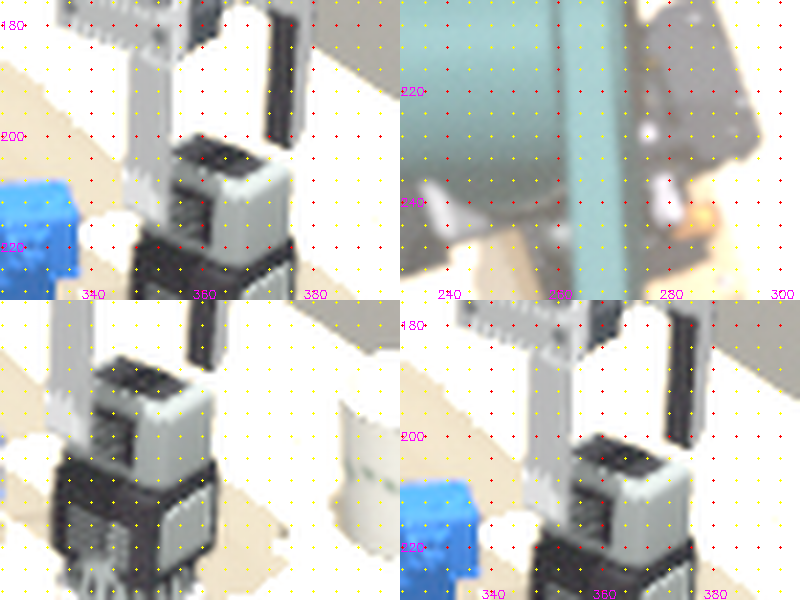

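The left finger stands beside the tab, with its tip around (349,215) and just above the rim. I'll lower a little and close in stages, feeling for side force.

Emit:
{"fn": "servo_tool", "kwargs": {"moves": [[0.02, 0.02, 0.1, 0, 0.2], [0.02, 0.02, 0.18, 0, 0.3], [0.02, 0.02, 0.18, 0, 0.4], [0.02, 0.02, 0.18, 0, 0.42], [0.02, 0.02, 0.18, 0, 0.42], [0.02, 0.02, 0.18, 0, 0.42], [0.02, 0.02, 0.18, 0, 0.42]]}}

```text
time: 4.25
tool_pos: [0.5446, 0.0985, 0.1513]
ee_rot: [-3.141, -0.0, 0.356]
wrist_force: [-0.5, 0.6, 0.1]
width: 0.0552
finger_force: 0.5
```

Emit:
{"fn": "servo_tool", "kwargs": {"moves": [[0, 0, 0, 0, 0.44], [0, 0, 0, 0, 0.44], [0, 0, 0, 0, 0.44]]}}

```text
time: 4.5
tool_pos: [0.5446, 0.0984, 0.1513]
ee_rot: [-3.141, -0.0, 0.356]
wrist_force: [-1.3, 1.2, 0.7]
width: 0.0525
finger_force: 3.2
```

```bash
cat >> h.py <<'E'
def feel():
    o=robot.get_obs(); Rm=R.from_euler('xyz',o['ee_rot']).as_matrix()
    print('tool-frame F',(Rm.T@o['wrist_force']).round(1),'M',(Rm.T@o['wrist_torque']).round(2))
E
python3 -c "
from h import *
go([.544,.0985,.15],20.5);feel()"
```

```text
t4.50 pos [0.5446 0.0984 0.1513] yaw 20.41 tilt [0.3 0.3] F [-1.3  1.2  0.7] w 0.0525 ff 3.2 -> units [-0.02 -0.01  0.05] yaw -0.01
tool-frame F [-0.8 -1.6 -0.7] M [ 0.13 -0.18 -0.  ]
```

Emit:
{"fn": "servo_tool", "kwargs": {"moves": [[0, 0, 0, 0, 0.46], [0, 0, 0, 0, 0.46], [0, 0, 0, 0, 0.46]]}}

```text
time: 4.75
tool_pos: [0.5446, 0.0983, 0.1514]
ee_rot: [-3.142, -0.0, 0.356]
wrist_force: [-0.0, 0.3, 1.4]
width: 0.0505
finger_force: 3.8
```

```bash
python3 -c "
from h import *
go([.544,.0985,.15],20.5);feel()"
```

```text
t4.75 pos [0.5446 0.0983 0.1514] yaw 20.41 tilt [0.3 0.2] F [-0.   0.3  1.4] w 0.0505 ff 3.8 -> units [-0.02 -0.01  0.05] yaw -0.01
tool-frame F [ 0.1 -0.3 -1.4] M [ 0.14 -0.21  0.03]
```

Emit:
{"fn": "servo_tool", "kwargs": {"moves": [[0, 0, 0, 0, 0.48], [0, 0, 0, 0, 0.48], [0, 0, 0, 0, 0.48]]}}

```text
time: 5.0
tool_pos: [0.5446, 0.0983, 0.1514]
ee_rot: [-3.142, -0.0, 0.356]
wrist_force: [-1.1, 0.6, 0.9]
width: 0.0492
finger_force: 4.5
```

Emit:
{"fn": "servo_tool", "kwargs": {"moves": [[0, 0, 0, 0, 0.495], [0, 0, 0, 0, 0.495], [0, 0, 0, 0, 0.495]]}}

```text
time: 5.25
tool_pos: [0.5446, 0.0983, 0.1514]
ee_rot: [-3.142, -0.0, 0.356]
wrist_force: [-1.8, 1.1, 1.9]
width: 0.0474
finger_force: 5.0
```

```bash
python3 -c "
from h import *
go([.544,.0985,.15],20.5);feel()"
```

```text
t5.25 pos [0.5446 0.0983 0.1514] yaw 20.40 tilt [0.4 0.1] F [-1.8  1.1  1.9] w 0.0474 ff 5.0 -> units [-0.02 -0.02  0.06] yaw -0.02
tool-frame F [-1.3 -1.7 -1.9] M [ 0.26 -0.16  0.02]
```

Emit:
{"fn": "servo_tool", "kwargs": {"moves": [[0, -0.01, 0, 0, 0.505], [0, -0.01, 0, 0, 0.505], [0, -0.01, 0, 0, 0.51], [0, -0.01, 0, 0, 0.51]]}}

```text
time: 5.58
tool_pos: [0.5445, 0.0988, 0.1514]
ee_rot: [-3.141, -0.0, 0.356]
wrist_force: [-1.9, 1.5, 2.9]
width: 0.0462
finger_force: 6.2
```

```bash
python3 -c "
from h import *
go([.544,.0985,.15],20.5);feel()"
```

```text
t5.58 pos [0.5445 0.0988 0.1514] yaw 20.42 tilt [0.2 0.5] F [-1.9  1.5  2.9] w 0.0462 ff 6.2 -> units [-0.02  0.    0.05] yaw -0.01
tool-frame F [-1.3 -2.  -2.9] M [ 0.36 -0.18  0.  ]
```

Emit:
{"fn": "servo_tool", "kwargs": {"moves": [[0, -0.01, 0, 0, 0.52], [0, -0.01, 0, 0, 0.52]]}}

```text
time: 5.75
tool_pos: [0.5444, 0.0988, 0.1515]
ee_rot: [3.142, -0.0, 0.356]
wrist_force: [-1.0, 1.2, 4.0]
width: 0.0455
finger_force: 16.1
```

```bash
python3 -c "
from h import *
go([.544,.0985,.15],20.5);feel()"
```

```text
t5.75 pos [0.5444 0.0988 0.1515] yaw 20.41 tilt [0.5 0.1] F [-1.   1.2  4. ] w 0.0455 ff 16.1 -> units [-0.02  0.    0.06] yaw -0.02
tool-frame F [-0.5 -1.5 -4. ] M [ 0.31 -0.25  0.04]
```

Emit:
{"fn": "servo_tool", "kwargs": {"moves": [[0, -0.02, 0, 0, 0.56], [0, -0.02, -0.06, 0, 0.56], [0, -0.02, -0.12, 0, 0.56], [0, -0.02, -0.18, 0, 0.56], [0, -0.02, -0.18, 0, 0.56]]}}

```text
time: 6.17
tool_pos: [0.5438, 0.0991, 0.1547]
ee_rot: [-3.141, 0.002, 0.356]
wrist_force: [0.2, 0.0, -2.6]
width: 0.0444
finger_force: 30.0
```

```bash
python3 -c "
from h import *
go([.544,.0985,.15],20.5);feel()"
```

```text
t6.17 pos [0.5438 0.0991 0.1547] yaw 20.40 tilt [-1.7 -0.2] F [ 0.2  0.  -2.6] w 0.0444 ff 30.0 -> units [-0.    0.02  0.19] yaw -0.02
tool-frame F [0.2 0.  2.6] M [ 0.03 -0.18 -0.01]
```

Emit:
{"fn": "servo_tool", "kwargs": {"moves": [[0, 0, -0.15, 0, 0.56], [0, 0, -0.35, 0, 0.56], [0, 0, -0.6, 0, 0.56], [0, 0, -0.85, 0, 0.56], [0, 0, -1.1, 0, 0.56], [0, 0, -1.4, 0, 0.56], [0, 0, -1.8, 0, 0.56], [0, 0, -2.2, 0, 0.56], [0, 0, -2.5, 0, 0.56], [0, 0, -2.6, 0, 0.56]]}}

```text
time: 7.0
tool_pos: [0.5451, 0.0993, 0.2232]
ee_rot: [3.141, -0.004, 0.356]
wrist_force: [0.7, -0.4, -2.1]
width: 0.0442
finger_force: 30.0
```

```bash
python3 -c "
from h import *
go([.4295,-.243,.20],31.1);feel()"
```

```text
t7.00 pos [0.5451 0.0993 0.2232] yaw 20.41 tilt [3.7 0.4] F [ 0.7 -0.4 -2.1] w 0.0442 ff 30.0 -> units [-9.11 11.22  0.93] yaw -1.78
tool-frame F [0.5 0.6 2.1] M [-0.02 -0.1  -0.01]
```

Emit:
{"fn": "servo_tool", "kwargs": {"moves": [[-0.3, 0.4, 0, -0.1, 0.56], [-0.9, 1.1, 0, -0.2, 0.56], [-1.7, 2.1, 0, -0.4, 0.56], [-2.6, 3.2, 0, -0.6, 0.56], [-3.5, 4.3, 0, -0.8, 0.56], [-4.4, 5.4, 0, -1.0, 0.56], [-5.3, 6.5, 0, -1.2, 0.56], [-6.2, 7.6, 0, -1.4, 0.56], [-7.1, 8.7, 0, -1.6, 0.56], [-7.9, 9.7, 0, -1.78, 0.56]]}}

```text
time: 7.83
tool_pos: [0.4426, -0.1987, 0.2209]
ee_rot: [3.141, 0.0, 0.543]
wrist_force: [1.3, 0.3, -3.2]
width: 0.0447
finger_force: 30.0
```

```bash
python3 -c "
from h import *
go([.4295,-.243,.175],31.1);feel()"
```

```text
t7.83 pos [ 0.4426 -0.1987  0.2209] yaw 31.11 tilt [ 0.1 -0.4] F [ 1.3  0.3 -3.2] w 0.0447 ff 30.0 -> units [-1.36  1.25  1.83] yaw 0.0
tool-frame F [1.2 0.4 3.2] M [-0.04 -0.08 -0.01]
```

Emit:
{"fn": "servo_tool", "kwargs": {"moves": [[-0.4, 0.35, 0.1, 0, 0.56], [-0.8, 0.75, 0.4, 0, 0.56], [-1.2, 1.1, 0.9, 0, 0.56], [-1.36, 1.25, 1.5, 0, 0.56], [-1.36, 1.25, 2.2, 0, 0.56], [-1.36, 1.25, 2.7, 0, 0.56], [-1.36, 1.25, 2.8, 0, 0.56], [-1.36, 1.25, 2.8, 0, 0.56], [-1.36, 1.25, 2.8, 0, 0.56]]}}

```text
time: 8.58
tool_pos: [0.4311, -0.2412, 0.1514]
ee_rot: [3.141, -0.0, 0.543]
wrist_force: [-0.1, 0.2, -2.7]
width: 0.0444
finger_force: 30.0
```

```bash
python3 - <<'E'
from mos import *
go([.4295,-.243,.14],31.1);feel()
a=np.mean([snap('side')['image'].astype(float) for _ in range(3)],0)
b=snap('top')['image']
g=lambda i,m=120.,k=.55:(np.clip(i/m,0,1)**k*255).astype(np.uint8)
mosaic([(g(a),200,222),(g(a,50.,.7),206,238),(b,364,260),(g(a),200,204)],'m5.png',56,42)
E
```

```text
t8.58 pos [ 0.4311 -0.2412  0.1514] yaw 31.12 tilt [ 0.8 -0.5] F [-0.1  0.2 -2.7] w 0.0444 ff 30.0 -> units [-0.09  0.03  0.45] yaw 0.0
tool-frame F [ 0.  -0.2  2.7] M [ 0.01 -0.13 -0.01]
```

View pics/m5.png

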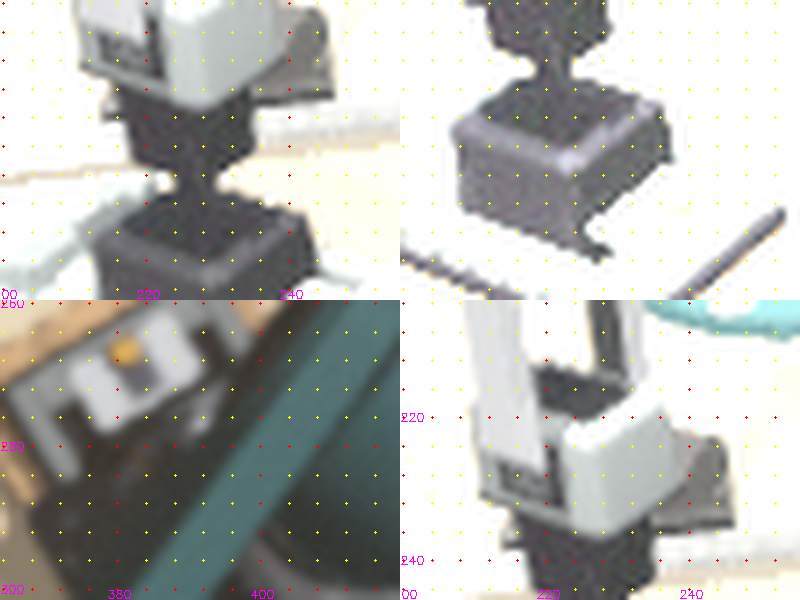

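Tile 1 shows the stem hanging just above the cup. The front shoulder corner is near (228,237), and the cup rim's front corner is near (229,261). I'll work out the offset within this single view.

```bash
python3 - <<'E'
from h import *
from scipy.optimize import least_squares
S=snap('side'); o=robot.get_obs(); P=np.array(o['tool_pos']); k=7.143
Q=lambda x,y,P:np.array([(x+a/k-.5,y+b/k-.5) for a,b in P])
def corners(c,yaw,hx,hy):
    ex=np.array([np.cos(yaw),np.sin(yaw),0]);ey=np.array([-ex[1],ex[0],0])
    return np.array([c+sx*hx*ex+sy*hy*ey for sx,sy in((1,-1),(-1,-1),(1,1),(-1,1))])
y=np.radians(31.1); ex=np.array([np.cos(y),np.sin(y),0])
pr=lambda W:np.array([proj(S,w) for w in W])
print('pred shoulder at dx=0,z=TCP-.0095\n',pr(corners(P-[0,0,.0095],y,.031,.022)).round(1))
obs=Q(200,222,[(203,108),(80,70)]) # front, left ; order below: find by lateral
f=lambda p:(pr(corners(P+p[0]*ex+[0,0,p[1]],y,.0305,.0215))[[0,1]]-obs).ravel()
r=least_squares(f,[0,-.01],x_scale=1e-3); print('obs',obs.round(1),'dx,dz',r.x,'res',r.fun.round(2))
cup=Q(206,238,[(168,165),(55,128),(262,103)])
print('cup obs',cup.round(1))
for z in(.074,.078,.082):
    h=lambda p:(pr(corners(np.array([p[0],p[1],z]),y,.028,.026))[:3]-cup).ravel()
    r=least_squares(h,[.43,-.243],x_scale=1e-3); print(z,r.x.round(4),r.fun.round(2))
E
```

```text
pred shoulder at dx=0,z=TCP-.0095
 [[229.1 240.4]
 [210.4 233.8]
 [240.4 232.4]
 [222.  226.2]]
obs [[227.9 236.6]
 [210.7 231.3]] dx,dz [-0.00032258 -0.0004998 ] res [ 0.59  0.56 -0.63 -0.55]
cup obs [[229.  260.6]
 [213.2 255.4]
 [242.2 251.9]]
0.074 [ 0.4215 -0.2409] [ 0.25  0.68 -0.23 -0.33 -0.03 -0.4 ]
0.078 [ 0.4273 -0.2423] [ 0.26  0.71 -0.32 -0.34  0.06 -0.43]
0.082 [ 0.4331 -0.2437] [ 0.27  0.74 -0.42 -0.35  0.14 -0.47]
```

```bash
python3 - <<'E'
from h import *
S=snap('side')
def corners(c,yaw,hx,hy):
    ex=np.array([np.cos(yaw),np.sin(yaw),0]);ey=np.array([-ex[1],ex[0],0])
    return np.array([c+sx*hx*ex+sy*hy*ey for sx,sy in((1,-1),(-1,-1),(1,1),(-1,1))])
for z,h in((.142,(.031,.022)),(.151,(.031,.022)),(.142,(.03,.0275)),(.151,(.03,.0275)),(.186,(.027,.018)),(.195,(.027,.018)),(.186,(.031,.022))):
    print(z,h,[tuple(np.round(proj(S,w),1)) for w in corners(np.array([.544,.0985,z]),np.radians(20.5),*h)])
E
```

```text
0.142 (0.031, 0.022) [(np.float64(366.7), np.float64(227.4)), (np.float64(347.8), np.float64(219.6)), (np.float64(376.6), np.float64(221.0)), (np.float64(357.8), np.float64(213.5))]
0.151 (0.031, 0.022) [(np.float64(366.8), np.float64(224.4)), (np.float64(347.9), np.float64(216.7)), (np.float64(376.8), np.float64(218.0)), (np.float64(358.0), np.float64(210.6))]
0.142 (0.03, 0.0275) [(np.float64(365.1), np.float64(228.2)), (np.float64(346.8), np.float64(220.6)), (np.float64(377.5), np.float64(220.0)), (np.float64(359.4), np.float64(212.9))]
0.151 (0.03, 0.0275) [(np.float64(365.2), np.float64(225.1)), (np.float64(346.9), np.float64(217.6)), (np.float64(377.7), np.float64(217.1)), (np.float64(359.5), np.float64(210.0))]
0.186 (0.027, 0.018) [(np.float64(367.2), np.float64(211.4)), (np.float64(350.4), np.float64(204.9)), (np.float64(375.4), np.float64(206.3)), (np.float64(358.8), np.float64(200.1))]
0.195 (0.027, 0.018) [(np.float64(367.3), np.float64(208.3)), (np.float64(350.5), np.float64(201.9)), (np.float64(375.6), np.float64(203.3)), (np.float64(358.9), np.float64(197.1))]
0.186 (0.031, 0.022) [(np.float64(367.5), np.float64(212.5)), (np.float64(348.2), np.float64(205.0)), (np.float64(377.6), np.float64(206.3)), (np.float64(358.5), np.float64(199.1))]
```

Emit:
{"fn": "servo_tool", "kwargs": {"moves": [[-0.05, 0.02, 0.2, 0, 0.56], [-0.08, 0.02, 0.4, 0, 0.56], [-0.08, 0.02, 0.6, 0, 0.56], [-0.08, 0.02, 0.8, 0, 0.56], [-0.08, 0.02, 0.95, 0, 0.56], [-0.08, 0.02, 1.05, 0, 0.56], [-0.08, 0.02, 1.05, 0, 0.56]]}}

```text
time: 9.47
tool_pos: [0.4287, -0.2424, 0.1233]
ee_rot: [-3.14, 0.001, 0.543]
wrist_force: [0.5, 0.5, -3.0]
width: 0.0444
finger_force: 30.0
```

```bash
python3 -c "
from h import *
go([.4297,-.2424,.12],31.1);feel()"
```

```text
t9.47 pos [ 0.4287 -0.2424  0.1233] yaw 31.08 tilt [-1.5  1.1] F [ 0.5  0.5 -3. ] w 0.0444 ff 30.0 -> units [0.03 0.02 0.13] yaw -0.0
tool-frame F [ 0.6 -0.2  3. ] M [-0.02 -0.12  0.04]
```

Emit:
{"fn": "servo_tool", "kwargs": {"moves": [[0.02, 0.02, 0.04, 0, 0.56], [0.02, 0.02, 0.08, 0, 0.56], [0.02, 0.02, 0.12, 0, 0.56], [0.02, 0.02, 0.16, 0, 0.56], [0.02, 0.02, 0.16, 0, 0.56]]}}

```text
time: 9.88
tool_pos: [0.4298, -0.2428, 0.1203]
ee_rot: [-3.141, 0.0, 0.543]
wrist_force: [1.7, -0.0, -2.5]
width: 0.044
finger_force: 30.0
```

Emit:
{"fn": "servo_tool", "kwargs": {"moves": [[0, 0, 0.03, 0, 0.56], [0, 0, 0.06, 0, 0.56], [0, 0, 0.09, 0, 0.56], [0, 0, 0.12, 0, 0.56], [0, 0, 0.12, 0, 0.56]]}}

```text
time: 10.3
tool_pos: [0.4298, -0.2428, 0.1172]
ee_rot: [-3.141, 0.0, 0.543]
wrist_force: [0.5, 1.0, -2.4]
width: 0.0446
finger_force: 30.0
```

```bash
python3 -c "
from h import *
go([.4297,-.2424,.11],31.1);feel()"
```

```text
t10.30 pos [ 0.4298 -0.2428  0.1172] yaw 31.09 tilt [-0.3  0.3] F [ 0.5  1.  -2.4] w 0.0446 ff 30.0 -> units [ 0.01 -0.02  0.29] yaw -0.0
tool-frame F [ 0.9 -0.6  2.4] M [ 0.09 -0.13 -0.01]
```

Emit:
{"fn": "servo_tool", "kwargs": {"moves": [[0, 0, 0.03, 0, 0.56], [0, 0, 0.06, 0, 0.56], [0, 0, 0.09, 0, 0.56], [0, 0, 0.1, 0, 0.56]]}}

```text
time: 10.63
tool_pos: [0.4298, -0.2428, 0.1147]
ee_rot: [-3.141, 0.0, 0.543]
wrist_force: [0.4, 0.7, -2.7]
width: 0.0445
finger_force: 30.0
```

Emit:
{"fn": "servo_tool", "kwargs": {"moves": [[0, 0, 0.03, 0, 0.56], [0, 0, 0.06, 0, 0.56], [0, 0, 0.09, 0, 0.56], [0, 0, 0.1, 0, 0.56]]}}

```text
time: 10.97
tool_pos: [0.4298, -0.2428, 0.1122]
ee_rot: [-3.141, 0.0, 0.542]
wrist_force: [0.5, 0.0, -2.8]
width: 0.0447
finger_force: 30.0
```

```bash
python3 -c "
from h import *
go([.4297,-.2424,.11],31.1);feel()"
```

```text
t10.97 pos [ 0.4298 -0.2428  0.1122] yaw 31.08 tilt [-0.2  0.2] F [ 0.5  0.  -2.8] w 0.0447 ff 30.0 -> units [ 0.   -0.02  0.09] yaw -0.0
tool-frame F [0.4 0.2 2.8] M [-0.03 -0.17  0.01]
```

Emit:
{"fn": "servo_tool", "kwargs": {"moves": [[0, 0, 0.03, 0, 0.56], [0, 0, 0.06, 0, 0.56], [0, 0, 0.09, 0, 0.56], [0, 0, 0.1, 0, 0.56]]}}

```text
time: 11.3
tool_pos: [0.4298, -0.2428, 0.1097]
ee_rot: [-3.141, 0.0, 0.543]
wrist_force: [0.5, -0.3, -1.8]
width: 0.0443
finger_force: 30.0
```

Emit:
{"fn": "servo_tool", "kwargs": {"moves": [[0, 0, 0.03, 0, 0.56], [0, 0, 0.06, 0, 0.56], [0, 0, 0.09, 0, 0.56], [0, 0, 0.1, 0, 0.56]]}}

```text
time: 11.63
tool_pos: [0.4298, -0.2428, 0.1072]
ee_rot: [-3.141, 0.0, 0.543]
wrist_force: [-1.5, 0.2, -2.9]
width: 0.0444
finger_force: 30.0
```

```bash
python3 - <<'E'
from mos import *
go([.4297,-.2424,.10],31.1);feel()
a=np.mean([snap('side')['image'].astype(float) for _ in range(2)],0)
g=lambda i,m=120.,k=.55:(np.clip(i/m,0,1)**k*255).astype(np.uint8)
mosaic([(g(a),204,236),(g(a,50.,.7),204,236),(g(a),200,222),(g(a),200,210)],'m6.png',48,36)
E
```

```text
t11.63 pos [ 0.4298 -0.2428  0.1072] yaw 31.08 tilt [-0.1  0.2] F [-1.5  0.2 -2.9] w 0.0444 ff 30.0 -> units [ 0.   -0.02  0.29] yaw -0.0
tool-frame F [-1.2 -1.   2.9] M [ 0.05 -0.13  0.  ]
```

View pics/m6.png

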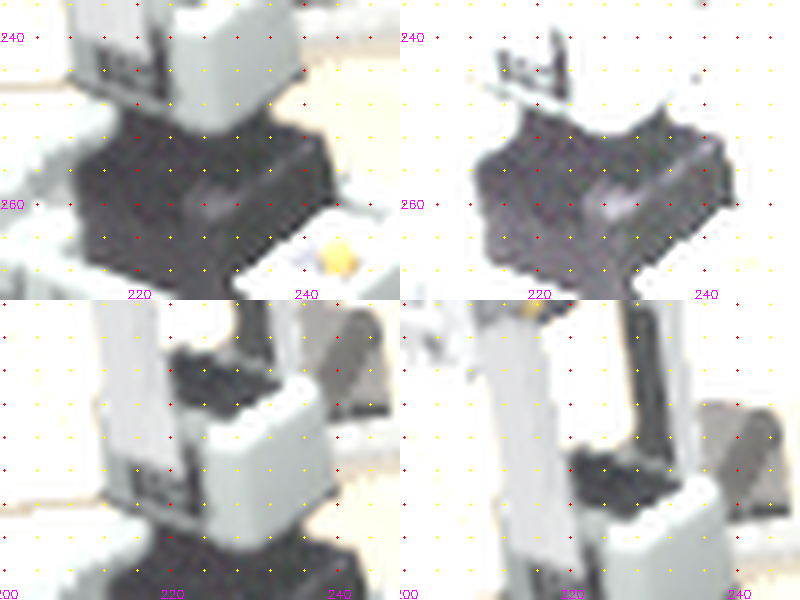

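Tile 1 shows the shoulder corner at (229,251) directly above the cup's front corner at (229,260), so the stem is already inside the mouth with no force. I'll keep feeding it down.

Emit:
{"fn": "servo_tool", "kwargs": {"moves": [[0, 0, 0.04, 0, 0.56], [0, 0, 0.08, 0, 0.56], [0, 0, 0.12, 0, 0.56], [0, 0, 0.16, 0, 0.56], [0, 0, 0.16, 0, 0.56]]}}

```text
time: 12.15
tool_pos: [0.4297, -0.2428, 0.1031]
ee_rot: [-3.141, 0.0, 0.543]
wrist_force: [-0.0, -0.1, -2.7]
width: 0.0443
finger_force: 30.0
```

Emit:
{"fn": "servo_tool", "kwargs": {"moves": [[0, 0, 0.04, 0, 0.56], [0, 0, 0.08, 0, 0.56], [0, 0, 0.12, 0, 0.56], [0, 0, 0.16, 0, 0.56], [0, 0, 0.16, 0, 0.56]]}}

```text
time: 12.57
tool_pos: [0.4297, -0.2428, 0.0991]
ee_rot: [-3.141, 0.0, 0.543]
wrist_force: [-0.0, 0.2, -2.7]
width: 0.0445
finger_force: 30.0
```

```bash
python3 -c "
from h import *
go([.4297,-.2424,.09],31.1);feel()"
```

```text
t12.57 pos [ 0.4297 -0.2428  0.0991] yaw 31.09 tilt [-0.4  0.4] F [-0.   0.2 -2.7] w 0.0445 ff 30.0 -> units [ 0.01 -0.01  0.36] yaw -0.0
tool-frame F [ 0.1 -0.2  2.7] M [ 0.03 -0.13 -0.06]
```

Emit:
{"fn": "servo_tool", "kwargs": {"moves": [[0, 0, 0.04, 0, 0.56], [0, 0, 0.08, 0, 0.56], [0, 0, 0.12, 0, 0.56], [0, 0, 0.16, 0, 0.56], [0, 0, 0.16, 0, 0.56]]}}

```text
time: 12.98
tool_pos: [0.4298, -0.2427, 0.0951]
ee_rot: [-3.141, 0.0, 0.543]
wrist_force: [0.9, -0.1, -3.4]
width: 0.0443
finger_force: 30.0
```

Emit:
{"fn": "servo_tool", "kwargs": {"moves": [[0, 0, 0.04, 0, 0.56], [0, 0, 0.08, 0, 0.56], [0, 0, 0.12, 0, 0.56], [0, 0, 0.12, 0, 0.56]]}}

```text
time: 13.32
tool_pos: [0.4298, -0.2428, 0.0921]
ee_rot: [-3.141, 0.0, 0.543]
wrist_force: [0.7, 0.2, -3.2]
width: 0.0443
finger_force: 30.0
```

```bash
python3 -c "
from h import *
go([.4297,-.2424,.09],31.1);feel()"
```

```text
t13.32 pos [ 0.4298 -0.2428  0.0921] yaw 31.09 tilt [-0.4  0.4] F [ 0.7  0.2 -3.2] w 0.0443 ff 30.0 -> units [ 0.01 -0.01  0.08] yaw -0.0
tool-frame F [0.7 0.2 3.2] M [ 0.02 -0.18 -0.03]
```

Emit:
{"fn": "servo_tool", "kwargs": {"moves": [[0, 0, 0.03, 0, 0.56], [0, 0, 0.06, 0, 0.56], [0, 0, 0.08, 0, 0.56], [0, 0, 0.08, 0, 0.56]]}}

```text
time: 13.65
tool_pos: [0.4298, -0.2428, 0.0902]
ee_rot: [-3.141, 0.0, 0.543]
wrist_force: [-1.2, -0.7, -2.8]
width: 0.0444
finger_force: 30.0
```

Emit:
{"fn": "servo_tool", "kwargs": {"moves": [[0, 0, 0.03, 0, 0.56], [0, 0, 0.06, 0, 0.56], [0, 0, 0.08, 0, 0.56], [0, 0, 0.08, 0, 0.56]]}}

```text
time: 13.98
tool_pos: [0.4301, -0.243, 0.089]
ee_rot: [3.141, -0.0, 0.543]
wrist_force: [-0.6, -0.4, 1.3]
width: 0.0442
finger_force: 30.0
```

```bash
python3 -c "
from h import *
go([.4297,-.2424,.09],31.1);feel()"
```

```text
t13.98 pos [ 0.4301 -0.243   0.089 ] yaw 31.09 tilt [ 0.6 -0.3] F [-0.6 -0.4  1.3] w 0.0442 ff 30.0 -> units [-0.   -0.03 -0.04] yaw -0.0
tool-frame F [-0.7 -0.  -1.3] M [ 0.26 -0.21  0.  ]
```

The carrier contact was felt at TCP z ≈ 0.0895, which puts the shoulder 5 mm above the rim. I'll release the tabs and rise clear.

Emit:
{"fn": "servo_tool", "kwargs": {"moves": [[0, 0, 0, 0, 0.5], [0, 0, 0, 0, 0.45], [0, 0, 0, 0, 0.4], [0, 0, 0, 0, 0.2], [0, 0, 0, 0, 0.1], [0, 0, 0, 0, 0.1], [0, 0, 0, 0, 0.1]]}}

```text
time: 14.57
tool_pos: [0.4299, -0.2429, 0.0884]
ee_rot: [3.142, -0.0, 0.543]
wrist_force: [0.3, 0.1, 1.6]
width: 0.0797
finger_force: 0.0
```

Emit:
{"fn": "servo_tool", "kwargs": {"moves": [[0, 0, -0.4, 0, 0.1], [0, 0, -1.0, 0, 0.1], [0, 0, -1.6, 0, 0.1], [0, 0, -2.2, 0, 0.2], [0, 0, -2.5, 0, 0.6], [0, 0, -2.5, 0, 1], [0, 0, -2.5, 0, 1], [0, 0, -2.5, 0, 1], [0, 0, -2.5, 0, 1], [0, 0, -2.5, 0, 1]]}}

```text
time: 15.4
tool_pos: [0.4294, -0.2425, 0.1498]
ee_rot: [-3.14, 0.001, 0.543]
wrist_force: [-1.1, -0.0, 0.0]
width: 0.0415
finger_force: 0.0
```

```bash
python3 - <<'E'
from mos import *
go([.4298,-.2428,.135],31.1);feel()
a=np.mean([snap('side')['image'].astype(float) for _ in range(2)],0)
g=lambda i,m=120.,k=.55:(np.clip(i/m,0,1)**k*255).astype(np.uint8)
mosaic([(g(a),204,236),(g(a,50.,.7),204,236),(g(a),200,222),(a.astype(np.uint8),200,210)],'m7.png',48,36)
E
```

```text
t15.40 pos [ 0.4294 -0.2425  0.1498] yaw 31.08 tilt [-1.7  1.3] F [-1.1 -0.   0. ] w 0.0415 ff 0.0 -> units [0.01 0.02 0.59] yaw -0.0
tool-frame F [-0.9 -0.5 -0. ] M [ 0.09 -0.16  0.01]
```

View pics/m7.png

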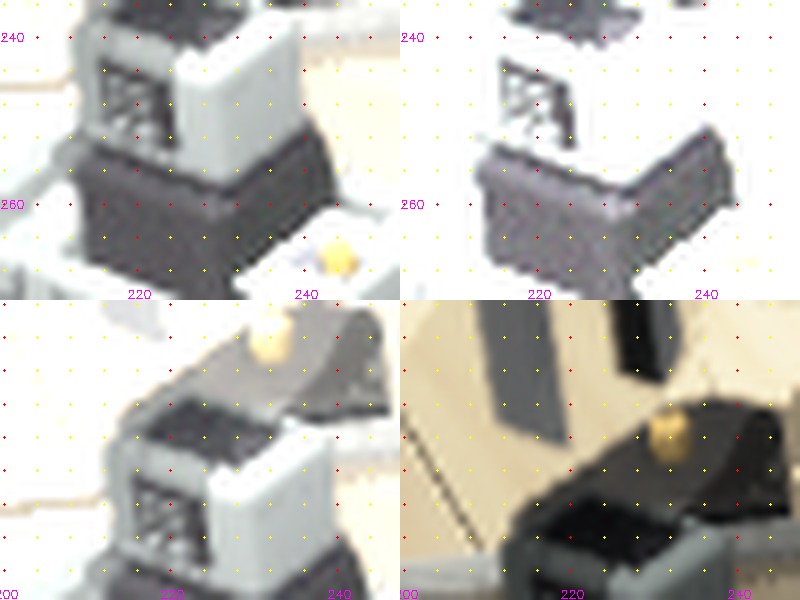

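The pack stands upright in the cup, with its shoulder just above the rim (front corner near (229,257)). Now I'll shut the fingers and press on the top, feeling as I go.

Emit:
{"fn": "servo_tool", "kwargs": {"moves": [[0, 0.02, 0.1, 0, 1], [0, 0.02, 0.2, 0, 1], [0, 0.02, 0.3, 0, 1], [0, 0.02, 0.4, 0, 1], [0, 0.02, 0.5, 0, 1], [0, 0.02, 0.55, 0, 1], [0, 0.02, 0.6, 0, 1], [0, 0.02, 0.6, 0, 1]]}}

```text
time: 16.17
tool_pos: [0.43, -0.2432, 0.1356]
ee_rot: [-3.141, 0.0, 0.543]
wrist_force: [0.1, -0.5, -0.4]
width: 0.0003
finger_force: 0.0
```

Emit:
{"fn": "servo_tool", "kwargs": {"moves": [[0, 0, 0.02, 0, 1], [0, 0, 0.04, 0, 1], [0, 0, 0.06, 0, 1], [0, 0, 0.08, 0, 1], [0, 0, 0.08, 0, 1]]}}

```text
time: 16.58
tool_pos: [0.4301, -0.2433, 0.1338]
ee_rot: [-3.141, -0.0, 0.543]
wrist_force: [-0.2, -0.2, -0.2]
width: 0.0007
finger_force: 0.0
```

Emit:
{"fn": "servo_tool", "kwargs": {"moves": [[0, 0, 0.02, 0, 1], [0, 0, 0.04, 0, 1], [0, 0, 0.06, 0, 1], [0, 0, 0.08, 0, 1], [0, 0, 0.08, 0, 1]]}}

```text
time: 17.0
tool_pos: [0.4301, -0.2433, 0.1317]
ee_rot: [-3.141, 0.0, 0.543]
wrist_force: [-0.3, -0.0, -0.0]
width: 0.0005
finger_force: 0.0
```

Emit:
{"fn": "servo_tool", "kwargs": {"moves": [[0, 0, 0.02, 0, 1], [0, 0, 0.04, 0, 1], [0, 0, 0.06, 0, 1], [0, 0, 0.06, 0, 1]]}}

```text
time: 17.33
tool_pos: [0.4301, -0.2432, 0.1302]
ee_rot: [-3.141, 0.0, 0.543]
wrist_force: [0.1, -0.1, -1.0]
width: 0.0003
finger_force: 0.0
```

Emit:
{"fn": "servo_tool", "kwargs": {"moves": [[0, 0, 0.02, 0, 1], [0, 0, 0.04, 0, 1], [0, 0, 0.04, 0, 1]]}}

```text
time: 17.58
tool_pos: [0.4301, -0.2432, 0.1292]
ee_rot: [-3.141, 0.0, 0.543]
wrist_force: [0.6, -0.4, -0.1]
width: 0.0004
finger_force: 0.0
```

Emit:
{"fn": "servo_tool", "kwargs": {"moves": [[0, 0, 0.02, 0, 1], [0, 0, 0.04, 0, 1], [0, 0, 0.04, 0, 1]]}}

```text
time: 17.83
tool_pos: [0.4301, -0.2433, 0.1283]
ee_rot: [-3.141, -0.0, 0.543]
wrist_force: [-0.6, -0.4, -0.8]
width: 0.0004
finger_force: 0.0
```

Emit:
{"fn": "servo_tool", "kwargs": {"moves": [[0, 0, 0.02, 0, 1], [0, 0, 0.04, 0, 1], [0, 0, 0.04, 0, 1]]}}

```text
time: 18.08
tool_pos: [0.4301, -0.2432, 0.1273]
ee_rot: [-3.141, -0.0, 0.543]
wrist_force: [0.7, 0.8, -0.2]
width: 0.0004
finger_force: 0.0
```

Emit:
{"fn": "servo_tool", "kwargs": {"moves": [[0, 0, 0.02, 0, 1], [0, 0, 0.04, 0, 1], [0, 0, 0.04, 0, 1]]}}

```text
time: 18.33
tool_pos: [0.4301, -0.2433, 0.1263]
ee_rot: [-3.141, 0.0, 0.543]
wrist_force: [0.6, 0.8, -0.4]
width: 0.0006
finger_force: 0.0
```

Emit:
{"fn": "servo_tool", "kwargs": {"moves": [[0, 0, 0.02, 0, 1], [0, 0, 0.04, 0, 1], [0, 0, 0.04, 0, 1]]}}

```text
time: 18.58
tool_pos: [0.4301, -0.2433, 0.1253]
ee_rot: [-3.141, 0.0, 0.543]
wrist_force: [0.3, 0.1, -0.6]
width: 0.0007
finger_force: 0.0
```

Emit:
{"fn": "servo_tool", "kwargs": {"moves": [[0, 0, 0.02, 0, 1], [0, 0, 0.04, 0, 1], [0, 0, 0.04, 0, 1]]}}

```text
time: 18.83
tool_pos: [0.4301, -0.2432, 0.1243]
ee_rot: [-3.141, -0.0, 0.543]
wrist_force: [0.1, -0.1, 0.1]
width: 0.0008
finger_force: 0.0
```

Emit:
{"fn": "servo_tool", "kwargs": {"moves": [[0, 0, 0.02, 0, 1], [0, 0, 0.04, 0, 1], [0, 0, 0.04, 0, 1]]}}

```text
time: 19.08
tool_pos: [0.4301, -0.2433, 0.1233]
ee_rot: [-3.141, 0.0, 0.542]
wrist_force: [-0.5, 0.1, 0.0]
width: 0.0004
finger_force: 0.0
```

Emit:
{"fn": "servo_tool", "kwargs": {"moves": [[0, 0, 0.02, 0, 1], [0, 0, 0.04, 0, 1], [0, 0, 0.04, 0, 1]]}}

```text
time: 19.33
tool_pos: [0.4301, -0.2432, 0.1222]
ee_rot: [-3.141, 0.0, 0.543]
wrist_force: [1.1, 0.5, -0.0]
width: 0.0006
finger_force: 0.0
```

Emit:
{"fn": "servo_tool", "kwargs": {"moves": [[0, 0, 0.02, 0, 1], [0, 0, 0.04, 0, 1], [0, 0, 0.04, 0, 1]]}}

```text
time: 19.58
tool_pos: [0.4301, -0.2432, 0.1213]
ee_rot: [-3.141, -0.0, 0.543]
wrist_force: [0.6, 0.4, 0.1]
width: 0.0005
finger_force: 0.0
```

Emit:
{"fn": "servo_tool", "kwargs": {"moves": [[0, 0, 0.02, 0, 1], [0, 0, 0.04, 0, 1], [0, 0, 0.04, 0, 1]]}}

```text
time: 19.83
tool_pos: [0.4301, -0.2433, 0.1202]
ee_rot: [-3.141, 0.0, 0.543]
wrist_force: [-0.2, 0.1, 0.6]
width: 0.0008
finger_force: 0.0
```

```bash
python3 - <<'E'
from mos import *
go([.4298,-.2428,.12],31.1);feel()
a=np.mean([snap('side')['image'].astype(float) for _ in range(2)],0)
g=lambda i,m=120.,k=.55:(np.clip(i/m,0,1)**k*255).astype(np.uint8)
mosaic([(g(a),204,236),(g(a,50.,.7),204,236),(g(a),200,222),(a.astype(np.uint8),200,210)],'m8.png',48,36)
E
```

```text
t19.83 pos [ 0.4301 -0.2433  0.1202] yaw 31.09 tilt [-0.2  0.2] F [-0.2  0.1  0.6] w 0.0008 ff 0.0 -> units [-0.   -0.02  0.01] yaw -0.0
tool-frame F [-0.1 -0.2 -0.6] M [ 0.02 -0.18 -0.04]
```

View pics/m8.png

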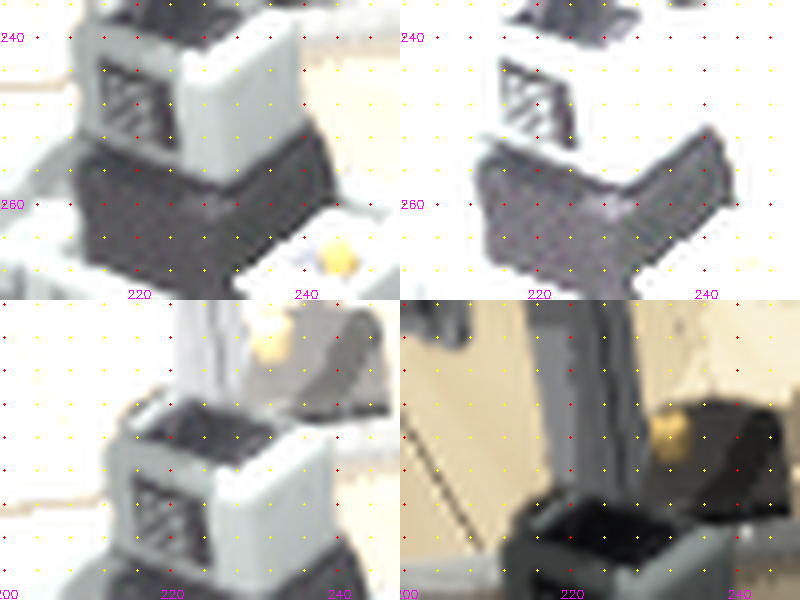

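```bash
python3 - <<'E'
from h import *
S=snap('side'); P=robot.get_obs()['tool_pos']
for dz in(0,-.003,-.006,-.01): print(dz,np.round(proj(S,np.array(P)+[0,0,dz]),1))
E
```

```text
0 [225.6 240.3]
-0.003 [225.8 241.3]
-0.006 [225.9 242.3]
-0.01 [226.1 243.6]
```

```bash
python3 - <<'E'
from h import *
S=snap('side'); P=np.array([.4294,-.2425,.1498]); y=np.radians(31.1)
ey=np.array([np.sin(y),-np.cos(y),0])
for s in(1,-1):
  for w in (.0208,.0335): print(s,w,np.round(proj(S,P+s*w*ey),1))
a=S['image']; 
# column profile along the finger/black face
for u in(221,223,225,227): print(u,[int(x) for x in cv2.cvtColor(a,cv2.COLOR_BGR2GRAY)[222:250,u]])
go([.43,-.243,.12],31.1)
E
```

```text
1 0.0208 [218.9 234.1]
1 0.0335 [215.4 236.4]
-1 0.0208 [229.8 226.7]
-1 0.0335 [233.  224.6]
221 [103, 103, 103, 103, 103, 103, 103, 103, 104, 103, 98, 90, 61, 30, 22, 14, 13, 13, 41, 58, 70, 70, 44, 20, 31, 30, 48, 39]
223 [91, 91, 92, 91, 92, 92, 89, 90, 94, 96, 96, 66, 25, 11, 15, 13, 14, 12, 23, 66, 79, 77, 69, 41, 17, 12, 12, 13]
225 [59, 63, 61, 71, 77, 86, 92, 91, 91, 91, 90, 90, 60, 24, 14, 13, 11, 14, 17, 33, 69, 90, 81, 82, 85, 82, 82, 80]
227 [91, 91, 92, 91, 87, 87, 87, 87, 89, 90, 80, 71, 57, 31, 14, 13, 15, 16, 18, 29, 106, 143, 146, 126, 99, 88, 87, 86]
t20.03 pos [ 0.4302 -0.2433  0.1204] yaw 31.09 tilt [0.1 0.1] F [-0.4 -0.   0.1] w -0.0001 ff 0.0 -> units [-0.   -0.01  0.02] yaw -0.0
```

The image shows the fingertips ending about 7 px (roughly 18 mm) above where the TCP projects. That explains the lack of contact, so I'll keep going down with feel.

Emit:
{"fn": "servo_tool", "kwargs": {"moves": [[0, 0, 0.03, 0, 1], [0, 0, 0.06, 0, 1], [0, 0, 0.09, 0, 1], [0, 0, 0.12, 0, 1], [0, 0, 0.12, 0, 1]]}}

```text
time: 20.45
tool_pos: [0.43, -0.2432, 0.1171]
ee_rot: [-3.141, 0.0, 0.543]
wrist_force: [-0.0, -0.1, -0.7]
width: 0.0
finger_force: 0.0
```

Emit:
{"fn": "servo_tool", "kwargs": {"moves": [[0, 0, 0.02, 0, 1], [0, 0, 0.04, 0, 1], [0, 0, 0.06, 0, 1], [0, 0, 0.06, 0, 1]]}}

```text
time: 20.78
tool_pos: [0.4301, -0.2433, 0.1158]
ee_rot: [-3.141, -0.0, 0.543]
wrist_force: [-0.1, -0.5, -1.2]
width: 0.0007
finger_force: 0.0
```

Emit:
{"fn": "servo_tool", "kwargs": {"moves": [[0, 0, 0.02, 0, 1], [0, 0, 0.04, 0, 1], [0, 0, 0.06, 0, 1], [0, 0, 0.06, 0, 1]]}}

```text
time: 21.12
tool_pos: [0.4301, -0.2432, 0.1143]
ee_rot: [-3.141, 0.0, 0.543]
wrist_force: [-0.4, -0.1, -1.8]
width: 0.0001
finger_force: 0.0
```

Emit:
{"fn": "servo_tool", "kwargs": {"moves": [[0, 0, 0.02, 0, 1], [0, 0, 0.04, 0, 1], [0, 0, 0.06, 0, 1], [0, 0, 0.06, 0, 1]]}}

```text
time: 21.45
tool_pos: [0.4301, -0.2432, 0.1127]
ee_rot: [-3.141, 0.0, 0.543]
wrist_force: [0.0, -1.4, 0.4]
width: 0.0006
finger_force: 0.0
```

Emit:
{"fn": "servo_tool", "kwargs": {"moves": [[0, 0, 0.02, 0, 1], [0, 0, 0.04, 0, 1], [0, 0, 0.04, 0, 1]]}}

```text
time: 21.7
tool_pos: [0.4301, -0.2433, 0.1118]
ee_rot: [-3.141, 0.0, 0.543]
wrist_force: [0.4, -0.8, 0.6]
width: 0.0008
finger_force: 0.0
```

Emit:
{"fn": "servo_tool", "kwargs": {"moves": [[0, 0, 0.02, 0, 1], [0, 0, 0.04, 0, 1], [0, 0, 0.04, 0, 1]]}}

```text
time: 21.95
tool_pos: [0.4301, -0.2433, 0.1108]
ee_rot: [-3.141, 0.0, 0.543]
wrist_force: [0.2, 0.4, 0.5]
width: 0.0004
finger_force: 0.0
```

```bash
python3 - <<'E'
from h import *
S=snap('side');a=S['image']
for u in(219,221,223,225,227,229): print(u,[int(x) for x in cv2.cvtColor(a,cv2.COLOR_BGR2GRAY)[222:250,u]])
go([.43,-.243,.12],31.1)
E
```

```text
219 [135, 134, 135, 134, 134, 133, 134, 133, 133, 138, 137, 132, 130, 88, 32, 27, 18, 38, 57, 63, 63, 54, 31, 12, 40, 36, 27, 34]
221 [103, 103, 103, 104, 102, 103, 103, 103, 123, 133, 134, 134, 133, 100, 47, 15, 22, 21, 39, 58, 62, 62, 42, 17, 25, 27, 48, 41]
223 [93, 91, 91, 92, 91, 92, 90, 90, 93, 95, 98, 99, 99, 96, 66, 22, 12, 13, 25, 66, 79, 76, 69, 40, 16, 12, 13, 12]
225 [59, 62, 62, 72, 76, 85, 90, 91, 91, 92, 91, 90, 91, 91, 89, 59, 20, 13, 15, 33, 70, 91, 82, 83, 72, 74, 82, 80]
227 [91, 91, 91, 90, 88, 87, 86, 87, 89, 90, 82, 66, 63, 57, 59, 51, 26, 16, 18, 31, 105, 143, 146, 127, 98, 89, 87, 86]
229 [187, 155, 105, 78, 82, 104, 104, 99, 94, 92, 91, 88, 80, 67, 45, 22, 19, 26, 31, 71, 130, 149, 146, 130, 99, 84, 84, 86]
t22.00 pos [ 0.4301 -0.2433  0.1108] yaw 31.09 tilt [-0.1  0.2] F [0.4 0.2 0. ] w 0.0008 ff 0.0 -> units [ 0.   -0.01 -0.37] yaw -0.0
```

Emit:
{"fn": "servo_tool", "kwargs": {"moves": [[0, 0, 0.02, 0, 1], [0, 0, 0.04, 0, 1], [0, 0, 0.04, 0, 1]]}}

```text
time: 22.25
tool_pos: [0.4301, -0.2433, 0.1098]
ee_rot: [-3.141, 0.0, 0.543]
wrist_force: [-0.6, 0.2, 0.6]
width: 0.0001
finger_force: 0.0
```

Emit:
{"fn": "servo_tool", "kwargs": {"moves": [[0, 0, 0.02, 0, 1], [0, 0, 0.04, 0, 1], [0, 0, 0.04, 0, 1]]}}

```text
time: 22.5
tool_pos: [0.4301, -0.2432, 0.1088]
ee_rot: [-3.141, -0.0, 0.543]
wrist_force: [0.5, 1.3, 0.7]
width: 0.0003
finger_force: 0.0
```

Emit:
{"fn": "servo_tool", "kwargs": {"moves": [[0, 0, 0.02, 0, 1], [0, 0, 0.04, 0, 1], [0, 0, 0.04, 0, 1]]}}

```text
time: 22.75
tool_pos: [0.4301, -0.2433, 0.1078]
ee_rot: [-3.141, 0.0, 0.543]
wrist_force: [0.2, 0.1, -0.2]
width: 0.0005
finger_force: 0.0
```

Emit:
{"fn": "servo_tool", "kwargs": {"moves": [[0, 0, 0.02, 0, 1], [0, 0, 0.04, 0, 1], [0, 0, 0.04, 0, 1]]}}

```text
time: 23.0
tool_pos: [0.4301, -0.2433, 0.1068]
ee_rot: [-3.141, 0.0, 0.543]
wrist_force: [0.6, -0.2, 0.1]
width: 0.0005
finger_force: 0.0
```

Emit:
{"fn": "servo_tool", "kwargs": {"moves": [[0, 0, 0.02, 0, 1], [0, 0, 0.04, 0, 1], [0, 0, 0.04, 0, 1]]}}

```text
time: 23.25
tool_pos: [0.4303, -0.2434, 0.1064]
ee_rot: [3.141, -0.0, 0.543]
wrist_force: [-0.5, 0.3, 2.0]
width: 0.0003
finger_force: 1.1
```

Emit:
{"fn": "servo_tool", "kwargs": {"moves": [[0, 0, 0.02, 0, 1], [0, 0, 0.04, 0, 1], [0, 0, 0.04, 0, 1]]}}

```text
time: 23.5
tool_pos: [0.4304, -0.2435, 0.1055]
ee_rot: [3.141, -0.0, 0.543]
wrist_force: [-0.4, 1.2, 4.2]
width: 0.0003
finger_force: 2.3
```

Contact at z ≈ 0.1066, and home should be about 5 mm further. I'll press in small steps.

Emit:
{"fn": "servo_tool", "kwargs": {"moves": [[0, 0, 0.02, 0, 1], [0, 0, 0.04, 0, 1], [0, 0, 0.04, 0, 1]]}}

```text
time: 23.75
tool_pos: [0.4304, -0.2434, 0.1043]
ee_rot: [3.141, -0.0, 0.543]
wrist_force: [-0.3, -0.3, 5.6]
width: 0.0007
finger_force: 2.5
```

Emit:
{"fn": "servo_tool", "kwargs": {"moves": [[0, 0, 0.02, 0, 1], [0, 0, 0.04, 0, 1], [0, 0, 0.04, 0, 1]]}}

```text
time: 24.0
tool_pos: [0.4304, -0.2435, 0.1033]
ee_rot: [3.141, -0.0, 0.543]
wrist_force: [-1.4, 0.6, 4.7]
width: 0.0005
finger_force: 2.5
```

Emit:
{"fn": "servo_tool", "kwargs": {"moves": [[0, 0, 0.02, 0, 1], [0, 0, 0.04, 0, 1], [0, 0, 0.04, 0, 1]]}}

```text
time: 24.25
tool_pos: [0.4303, -0.2433, 0.1017]
ee_rot: [3.142, -0.0, 0.543]
wrist_force: [0.9, 0.2, 3.5]
width: 0.0006
finger_force: 1.8
```

Emit:
{"fn": "servo_tool", "kwargs": {"moves": [[0, 0, 0.02, 0, 1], [0, 0, 0.02, 0, 1]]}}

```text
time: 24.42
tool_pos: [0.4303, -0.2434, 0.1016]
ee_rot: [3.141, -0.0, 0.543]
wrist_force: [-0.4, -0.2, 5.2]
width: 0.0005
finger_force: 2.3
```

Emit:
{"fn": "servo_tool", "kwargs": {"moves": [[0, 0, 0.02, 0, 1], [0, 0, 0.02, 0, 1]]}}

```text
time: 24.58
tool_pos: [0.4304, -0.2434, 0.1016]
ee_rot: [3.141, -0.0, 0.543]
wrist_force: [-1.0, 0.6, 6.6]
width: 0.0007
finger_force: 3.2
```

Emit:
{"fn": "servo_tool", "kwargs": {"moves": [[0, 0, 0.03, 0, 1], [0, 0, 0.06, 0, 1], [0, 0, 0.06, 0, 1]]}}

```text
time: 24.83
tool_pos: [0.4304, -0.2435, 0.1015]
ee_rot: [3.14, -0.001, 0.543]
wrist_force: [-2.3, 2.1, 10.9]
width: 0.0005
finger_force: 5.8
```

Emit:
{"fn": "servo_tool", "kwargs": {"moves": [[0, 0, 0.02, 0, 1], [0, 0, 0.04, 0, 1], [0, 0, 0.04, 0, 1]]}}

```text
time: 25.08
tool_pos: [0.4305, -0.2435, 0.1014]
ee_rot: [3.14, -0.001, 0.543]
wrist_force: [-4.5, 2.1, 14.4]
width: 0.0001
finger_force: 7.4
```

Hard stop at 0.1015 under 14 N. Next I'll ease off and see whether the pack follows me up, which would mean it hasn't latched.

Emit:
{"fn": "servo_tool", "kwargs": {"moves": [[0, 0, -0.1, 0, 1], [0, 0, -0.16, 0, 1], [0, 0, -0.2, 0, 1], [0, 0, -0.2, 0, 1]]}}

```text
time: 25.42
tool_pos: [0.43, -0.2431, 0.1028]
ee_rot: [-3.141, 0.0, 0.543]
wrist_force: [0.1, 0.4, 2.6]
width: 0.0004
finger_force: 1.5
```

```bash
python3 - <<'E'
from h import *
go([.43,-.243,.12],31.1);feel()
E
```

```text
t25.42 pos [ 0.43   -0.2431  0.1028] yaw 31.09 tilt [-0.6  0.6] F [0.1 0.4 2.6] w 0.0004 ff 1.5 -> units [ 0.   -0.   -0.69] yaw -0.0
tool-frame F [ 0.3 -0.2 -2.6] M [ 0.01 -0.13 -0.03]
```

Emit:
{"fn": "servo_tool", "kwargs": {"moves": [[0, 0, -0.02, 0, 1], [0, 0, -0.04, 0, 1], [0, 0, -0.04, 0, 1], [0, 0, -0.04, 0, 1]]}}

```text
time: 25.75
tool_pos: [0.4298, -0.2431, 0.1037]
ee_rot: [-3.14, 0.0, 0.543]
wrist_force: [-0.1, 0.8, 0.5]
width: 0.0007
finger_force: 0.0
```

Emit:
{"fn": "servo_tool", "kwargs": {"moves": [[0, 0, -0.02, 0, 1], [0, 0, -0.04, 0, 1], [0, 0, -0.04, 0, 1], [0, 0, -0.04, 0, 1]]}}

```text
time: 26.08
tool_pos: [0.4302, -0.2433, 0.1054]
ee_rot: [3.142, -0.0, 0.543]
wrist_force: [0.3, -0.3, -0.3]
width: 0.0004
finger_force: 0.0
```

Finger force went to zero at 0.1037. An unlatched pack would have pushed up to 0.1066, so it is latched. I'll retreat and compare the image numerically.

Emit:
{"fn": "servo_tool", "kwargs": {"moves": [[0, 0, -0.3, 0, 1], [0, 0, -0.9, 0, 1], [0, 0, -1.6, 0, 1], [0, 0, -2.4, 0, 1], [0, 0, -3.2, 0, 1], [0, 0, -4.0, 0, 1], [0, 0, -4.5, 0, 1], [0, 0, -4.5, 0, 1], [0, 0, -4.5, 0, 1]]}}

```text
time: 26.83
tool_pos: [0.4304, -0.2435, 0.2185]
ee_rot: [3.14, -0.001, 0.543]
wrist_force: [-0.3, -0.4, -0.7]
width: 0.0006
finger_force: 0.0
```

```bash
python3 - <<'E'
from h import *
S=snap('side','end.png');a=S['image']
for u in(223,225,227,229): print(u,[int(x) for x in cv2.cvtColor(a,cv2.COLOR_BGR2GRAY)[232:262,u]])
go([.43,-.243,.12],31.1)
p=cv2.imread('pics/side0.png').astype(int); d=np.abs(a.astype(int)-p).max(2)>60
n,_,st,c=cv2.connectedComponentsWithStats(d.astype(np.uint8))
print([(st[i].tolist()) for i in range(1,n) if st[i,4]>25])
E
```

```text
223 [68, 71, 52, 25, 18, 18, 19, 17, 18, 34, 126, 151, 142, 120, 72, 26, 20, 14, 15, 16, 16, 16, 23, 49, 40, 19, 24, 24, 19, 19]
225 [67, 66, 72, 53, 22, 18, 17, 18, 18, 29, 62, 131, 150, 136, 110, 88, 84, 82, 81, 79, 70, 53, 47, 51, 60, 44, 25, 26, 26, 20]
227 [66, 68, 67, 64, 42, 18, 17, 16, 27, 32, 33, 101, 142, 150, 132, 103, 90, 88, 87, 86, 85, 85, 84, 83, 82, 72, 41, 22, 28, 24]
229 [67, 67, 72, 80, 71, 41, 25, 31, 30, 30, 50, 124, 150, 147, 136, 106, 85, 85, 86, 86, 85, 85, 84, 82, 83, 82, 60, 25, 28, 36]
t26.88 pos [ 0.4299 -0.2431  0.2172] yaw 31.09 tilt [-0.8  0.6] F [ 0.4 -0.6  0.6] w 0.0006 ff 0.0 -> units [ 0.01 -0.    3.89] yaw -0.0
[[236, 0, 31, 28, 535], [310, 0, 6, 16, 64], [328, 12, 11, 11, 58], [398, 13, 21, 11, 37], [405, 19, 23, 29, 367], [200, 21, 31, 19, 419], [340, 25, 25, 25, 372], [170, 31, 192, 228, 13937], [279, 31, 5, 12, 43], [315, 32, 5, 6, 29], [406, 65, 20, 6, 44], [402, 75, 23, 7, 82], [394, 94, 29, 5, 45], [315, 107, 1, 28, 28], [421, 107, 6, 25, 58], [239, 178, 19, 6, 48], [270, 192, 15, 11, 49], [348, 200, 29, 19, 374], [362, 216, 7, 7, 32], [225, 248, 9, 10, 49]]
```

```bash
python3 -c "
from h import *
print(robot.close_job())"
```

```text
the job is handed in; nothing more can be done
None
```

I moved the battery pack from the router to the charger cup and handed the job in at about 27 s. The pack met a hard stop when pressed and did not spring back up, so it appears latched; the judge returned no verdict.

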